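Vent the pressure chamber and unlock its lid

ROBOT

A 7-joint arm with a two-finger parallel gripper is mounted at the origin on a cart in front of the work surface, level with it; the furniture and walls round the work are solid. World frame = base frame: x ahead of the robot, y to its left, z up, the work surface at z = 0. Lengths are in m, angles in rad, forces in N, time in s.
With the tool pointing down it reaches from about 0.4 to 0.85 m from the base axis. Payload 10.4 kg.
Tool frame: the origin (TCP) lies at the very end of the fingers, on their centre line; the grasp point (between the pads) lies manip.hold_point_z behind it (manip.hold_point_z is the distance from the TCP to the grasp point, in m); z points along the fingers, y is the direction in which the jaws open and shut (so a half turn about z gives the same grasp; the last joint's range is limited). The gripper opens to 85 mm and grips with 20 to 120 N. Pads are 22 mm wide; open, the fingers measure 114 mm over their backs; the gripper's body (76 mm by 85 mm) begins 54 mm behind the grasp point. The pads swing forward as they close: fully open they stand 13 mm farther back than shut.
Start: joints at [1.206, 0.332, -0.065, 1.46, 0.022, 1.35, -0.088], TCP at [0.21, -0.589, 0.231] pointing down, gripper open.
Joint ranges: [-2.6, 2.6], [-0.5, 2.12], [-1.47, 1.34], [0.16, 2.42], [-1.27, 4.41], [0.06, 2.06], [-2.6, 2.6]. Speed limits (rad/s): [2.22, 2.22, 2.79, 2.79, 3.14, 3.14, 3.14].

INTERFACE

Orientations are given as a unit quaternion [x, y, z, w].
In Python, from workcell import manip gives the robot as it stands.
- The arm moves only by the tool jog_arm, never from a script. Its arguments are lists of equal length, an entry for each row: "translation": the shift along the world's x, y, z in mm, a list of three; "turn": the turn about the world's z in degrees. In form: {"translation": [[x, y, z], ...], "turn": [turn, ...]}. A call has 1 to 12 rows; each row is the pose to reach, as a shift and turn from the pose measured when the call began; what a row does not reach only later rows make up. A row lasts 1/12 s, in which the tool goes at most 41.7 mm and 7.16 degrees, less where a joint would pass 70% of its speed; a pose out of reach is approached as far as the arm can. A call with a gripper value outside its range is refused whole. "grip" is the finger opening in mm, from 0 to 85.4, set as the call begins (left out, the last holds). The fingers move at their own pace and stop on an object; "grip_force" is the grip in N (left out, the last holds). Time passes only in rows, so rows that repeat a pose let the fingers close. It gives the time, the measured TCP pose, the force and the opening at its end, in the units of the state.
- manip.get_obs(): the state, without advancing time (a new reading comes with each control period).
- manip.camera(name): name is "scene" or "top" or "wrist"; returns a dict with "frame" (480x640x3 uint8, red, green, blue), "mtx" (3x3 intrinsics, pixels), "pose" (4x4, takes a point from camera to world coordinates). Camera axes: x right, y down, z forward; pixel columns grow to the right and rows downward; lengths in m; the calibration is good to about 2 mm. A picture is of the moment at which its call begins. There is no depth.
- manip.hand_in(): hands the job in, once; it reports no verdict.
Trained networks look in a picture, given as the dict that the camera call returned (one of the last four; its "shot" number tells which), for a name from the list of things; names that differ only in an ending like _2 or _b are one class to them, and where a whole thing is asked for, a point or a joint stands for the part that bears it (a point fixed in the world has none). Each returns a list of dicts, best first, with "confidence" (0 to 1); they miss things now and then, are a little off and sometimes report something else, mostly with a low value. They report only what shows in the picture. A call takes as long as a camera call.
- manip.outline_of(picture, label): "mask" (480x640 bool, what is visible of it) and "extent" ([left, top, right, bottom] in pixels, round what is visible of it).
- manip.pinpoint(picture, label): "at" ([column, row] in pixels: a listed point, or the origin of a listed thing).
The state is a dict: "clock": time; "joint_pos": joint angles; "joint_velocities": joint speeds; "tau": joint torques, N m; "position": TCP position; "ee_rot": TCP orientation; "ft_force": force on the tool from outside, world axes, zero at the start; "torque": the same for the moment, N m; "grip_width": opening from 0.0 (shut) to 1.0 (fully open).
Only numpy, scipy, OpenCV 4.12 (cv2) and the standard library are available. Lean on these libraries where they do the work, as an engineer would, in place of code of your own. Each camera call takes 0.05 s, during which the arm holds its last target. There are 200 camera calls.

TASK

Vent the pressure chamber, then unlock its lid: unscrew the knurled lock nut of the vent valve all the way up and let go of it, press the freed valve tip fully down, keep it down for about a second and let it spring back up. Then swing the lid-lock lever out to its open stop, leaving the nut unscrewed and the beaker and dropper bottle standing where they are.

Things in the scene. Friction and masses are not known exactly. Their poses are not given: they have to be found in the camera images.
- chamber: Pressure chamber, fixed to the worktop: rounded white box with an aluminium lid, 156 mm (x) by 246 mm (y), lid top 82 mm above the worktop. Origin at the centre of its underside, x away from its front face (which bears a round blank gauge), y to its left, z up. On the lid the vent valve stands at (0, +60) mm and the lever's pivot at (+45, -60) mm. Nothing else on the lid stands higher than 4 mm.
- lock_nut (a joint): Turn of the round knurled dark steel lock nut (44 mm across, 28 mm high, any grasp direction) on the vent valve's upright axis, rad: 0 = screwed down tight, grows anticlockwise seen from above (unscrewing), end stop at 2.5. Its coarse thread lifts it up the pin by 3.2 mm per rad (8 mm in all); raise the gripper with it. Stiff: about 0.1 N m turns it, and it stays where it is left. While it is down it blocks the valve tip.
- nut_ring: The lock nut itself. Origin on its axis at its underside (102 mm above the worktop when tight), z up; turns with the nut.
- nut_center (a point): Centre of the lock nut, half-way up (116 mm above the worktop when tight); rises and turns with it. The valve's body below the nut is 38 mm across and 20 mm high from the lid.
- valve_tip (a joint): How far the valve tip is pressed down, m: 0 = up, fully down at 0.0075. It cannot go farther down than the nut has been unscrewed (3.2 mm per rad). The nut rides down with it. Spring: 2 N to start, 5 N fully down.
- tip_top (a point): Top of the valve tip, a bare steel head 20 mm across on a slimmer threaded stem in the axis of the nut, 152 mm above the worktop when up: 22 mm above the top of the tight nut, 14 mm above the unscrewed one.
- lock_lever (a joint): Swing of the lid-lock lever about its upright pivot, rad: 0 = locked (arm points to the chamber's front, -x), grows anticlockwise seen from above, so that the grip swings outward past the chamber's right (-y) side; open stop at 1.4. Stays where it is left; 2 N at the grip moves it.
- lever_grip (a point): Centre of the lever's upright black round grip, 22 mm across, 46 mm high (100 to 146 mm above the worktop), this point 126 mm above the worktop; 90 mm from the pivot. Its steel arm, 16 mm wide, lies at 97 to 107 mm above the worktop.
- lever_pivot (a point): Point on the lever's pivot axis at the same height as lever_grip.
- beaker: Clear beaker, 56 mm across, 70 mm high, loose, standing left of the chamber near its front; origin at the centre of its underside. To be left alone.
- dropper_bottle: White dropper bottle, 26 mm across, 62 mm high, loose, standing in front of the chamber; origin at the centre of its underside. To be left alone.

How it is judged:
By the outcome, as a careful person would: the job done as asked, in the order asked, and still so for the second after the job is handed in, with the robot touching nothing.
It also fails if it takes over 64 s, if anything falls off the work surface, if the arm or the gripper's body presses on something with over 40 N, if the wrist force passes 120 N, or if a joint passes its speed limit or range.

## Working session

There is one attempt and no reset: what is moved stays moved. The work goes in short steps, Python scripts to look and compute and a tool call to move; the robot and the scene stay as the last step left them, time stands still between calls to the robot, and variables do not carry over. Pictures are saved under pics/ and viewed, about 8 in all and at most 12, crops included, and the job is handed in when it is done.

Besides the shell and the picture viewer there is one more tool, called after "Call:" in YAML: its name, and indented under it one key for each argument. jog_arm: Moves the arm, as the interface text tells. Its arguments: {"type":"object","properties":{"translation":{"type":"array"},"turn":{"type":"array"},"grip":{"type":"number"},"grip_force":{"type":"number"}},"required":["translation","turn"]}

```bash
mkdir -p pics
cat > h.py <<'E'
import numpy as np, cv2
from workcell import manip
def ray(p,uv):
    d=np.linalg.inv(p["mtx"])@[uv[0],uv[1],1]; return p["pose"][:3,3],p["pose"][:3,:3]@d
def at_z(p,uv,z):
    o,d=ray(p,uv); return o+d*(z-o[2])/d[2]
def tri(obs):
    A=np.zeros((3,3));b=np.zeros(3)
    for p,uv in obs:
        o,d=ray(p,uv); d=d/np.linalg.norm(d); M=np.eye(3)-np.outer(d,d); A+=M;b+=M@o
    return np.linalg.solve(A,b)
def save(p,n): cv2.imwrite(f"pics/{n}.png",p["frame"][:,:,::-1])
E
python3 - <<'E'
from h import *
np.set_printoptions(precision=4,suppress=True)
print(manip.hold_point_z, manip.get_obs())
Z=dict(nut_center=.116,tip_top=.152,lever_grip=.126,lever_pivot=.126,chamber=0,beaker=0,dropper_bottle=0)
ps={c:manip.camera(c) for c in("scene","top")}
for c,p in ps.items():
    save(p,c)
    print(c,p["pose"][:3,3])
    for l,z in Z.items():
        r=manip.pinpoint(p,l)
        for q in r[:2]: print(l,q["at"],round(q["confidence"],2),at_z(p,q["at"],z))
cv2.imwrite("pics/both.png",cv2.resize(np.vstack([ps[c]["frame"] for c in ps])[:,:,::-1],(400,600)) )
E
```

```text
0.0187 {'clock': 0.0, 'joint_pos': array([ 1.2064,  0.3329, -0.0647,  1.461 ,  0.0216,  1.3499, -0.0885]), 'joint_velocities': array([-0.0008,  0.0007, -0.0007,  0.0019, -0.0024,  0.0002, -0.0004]), 'tau': array([  0.    , -62.5438,   0.0491, -39.1608,   0.0161,   0.0098,
        -0.    ]), 'position': array([ 0.2094, -0.5885,  0.2305]), 'ee_rot': array([ 0.9854,  0.1701, -0.0001, -0.0007]), 'ft_force': array([-0.6088, -0.1288, -0.5547]), 'torque': array([-0.0128, -0.0038, -0.0306]), 'grip_width': 1.0016395539076757}
scene [-0.0694 -0.5409  0.6007]
nut_center [300.9, 200.1] 0.59 [ 0.5418 -0.0519  0.116 ]
tip_top [298.7, 184.2] 0.98 [ 0.5305 -0.0571  0.152 ]
lever_grip [345.1, 242.4] 0.85 [ 0.4788 -0.1799  0.126 ]
lever_pivot [382.6, 219.3] 0.8 [ 0.5599 -0.1909  0.126 ]
chamber [326.9, 275.2] 0.65 [ 0.5312 -0.1124  0.    ]
beaker [229.1, 253.1] 0.74 [0.4782 0.0565 0.    ]
dropper_bottle [286.7, 321.9] 0.69 [ 0.4072 -0.1294  0.    ]
top [ 0.3692 -0.1281  1.0237]
nut_center [294.3, 225.0] 0.72 [ 0.5353 -0.0554  0.116 ]
tip_top [297.8, 221.1] 0.61 [ 0.5351 -0.0639  0.152 ]
lever_grip [373.4, 257.9] 0.73 [ 0.4772 -0.1862  0.126 ]
lever_pivot [372.0, 207.2] 0.62 [ 0.5621 -0.1856  0.126 ]
chamber [294.9, 225.4] 0.72 [ 0.5558 -0.0472  0.    ]
chamber [333.5, 238.1] 0.63 [ 0.5307 -0.1201  0.    ]
beaker [243.9, 267.3] 0.66 [0.477  0.0485 0.    ]
dropper_bottle [339.5, 304.6] 0.63 [ 0.4061 -0.13    0.    ]
```

View pics/scene.png

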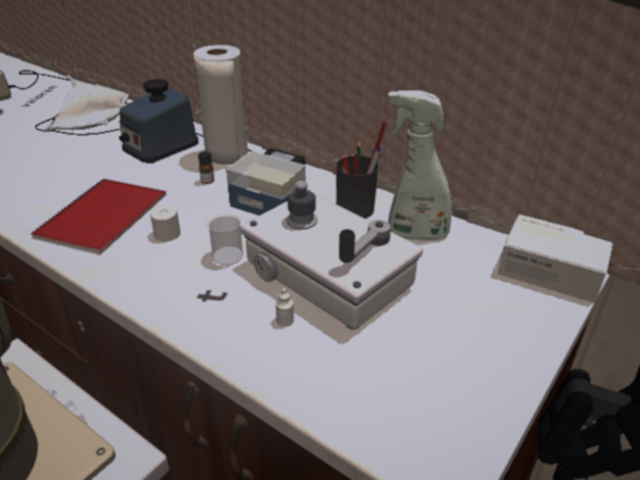

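View pics/top.png

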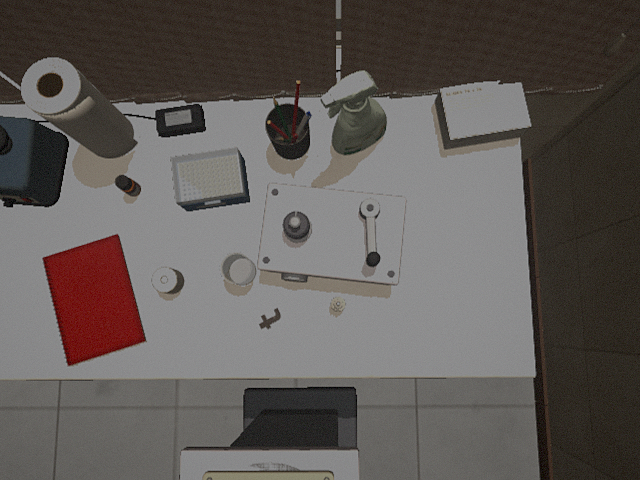

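The top and scene views agree: valve about (0.533, -0.06), lever pivot (0.561, -0.188) and grip (0.477, -0.183), with the chamber yawed about -6°. Beaker and bottle are clear. Next I move above the valve.

Call:
jog_arm:
  translation:
    - [20,33,20]
    - [40,66,40]
    - [60,99,50]
    - [80,132,50]
    - [100,165,50]
    - [120,198,50]
    - [140,231,50]
    - [160,264,50]
    - [180,297,50]
    - [200,330,50]
    - [220,363,50]
    - [240,396,50]
  turn: [-2,-4,-6,-8,-10,-12,-14,-16,-18,-20,-20,-20]
  grip: 85

```text
clock: 1.8
position: [0.4501, -0.1911, 0.2817]
ee_rot: [1.0, -0.004, 0.0, 0.0]
ft_force: [1.3, -0.2, 0.1]
grip_width: 0.995
```

Call:
jog_arm:
  translation:
    - [20,33,0]
    - [40,66,0]
    - [60,99,0]
    - [83,131,0]
    - [83,131,0]
    - [83,131,0]
  turn: [0,0,0,0,0,0]

```text
clock: 2.3
position: [0.5338, -0.0576, 0.2815]
ee_rot: [1.0, -0.002, 0.0, -0.0]
ft_force: [-0.3, -0.6, 0.2]
grip_width: 0.994
```

```bash
cat > look.py <<'E'
from h import *
import sys
np.set_printoptions(precision=4,suppress=True)
Z=dict(nut_center=.116,tip_top=.152,lever_grip=.126,lever_pivot=.126,lock_nut=.102)
o=manip.get_obs();print(o["clock"],o["position"],o["ee_rot"],o["ft_force"],o["joint_pos"])
ps={c:manip.camera(c) for c in("wrist","scene","top")}
for l in sys.argv[2:]:
    z=Z[l]
    ob=[]
    for c,p in ps.items():
        r=manip.pinpoint(p,l)
        if r: ob.append((p,r[0]["at"])); print(l,c,r[0]["at"],round(r[0]["confidence"],2),at_z(p,r[0]["at"],z))
    if len(ob)>1: print(l,"tri",tri(ob))
if sys.argv[1]!="-":
    n=sys.argv[1]; cv2.imwrite(f"pics/{n}.png",np.vstack([np.hstack([cv2.resize(ps["wrist"]["frame"],(400,300)),cv2.resize(ps["top"]["frame"][150:330,220:460],(400,300))]),np.hstack([cv2.resize(ps["scene"]["frame"][150:330,200:440],(800,600))[150:450]])])[:,:,::-1])
E
python3 look.py a nut_center tip_top lever_grip lever_pivot
```

```text
2.3 [ 0.5338 -0.0576  0.2815] [ 1.     -0.0016  0.0003 -0.0001] [-0.345  -0.634   0.2051] [ 0.5311  0.156  -0.5652  1.5924  0.084   1.4171 -1.6155]
nut_center wrist [317.8, 215.7] 0.84 [ 0.5336 -0.059   0.116 ]
nut_center scene [299.3, 197.6] 0.93 [ 0.5461 -0.0452  0.116 ]
nut_center tri [ 0.5348 -0.0572  0.1256]
tip_top wrist [318.3, 225.7] 0.83 [ 0.5356 -0.0592  0.152 ]
tip_top scene [296.3, 182.4] 0.67 [ 0.5325 -0.0508  0.152 ]
tip_top tri [ 0.5332 -0.0557  0.1526]
lever_grip wrist [469.6, 289.5] 0.76 [ 0.4729 -0.1844  0.126 ]
lever_grip scene [345.3, 242.1] 0.83 [ 0.4795 -0.1797  0.126 ]
lever_grip top [372.9, 259.1] 0.88 [ 0.4752 -0.1853  0.126 ]
lever_grip tri [ 0.4746 -0.1837  0.1301]
lever_pivot wrist [480.5, 177.9] 0.56 [ 0.5653 -0.1817  0.126 ]
lever_pivot scene [380.2, 216.8] 0.66 [ 0.5635 -0.1845  0.126 ]
lever_pivot top [370.8, 204.3] 0.62 [ 0.5671 -0.1837  0.126 ]
lever_pivot tri [ 0.5661 -0.1831  0.1243]
```

View pics/a.png

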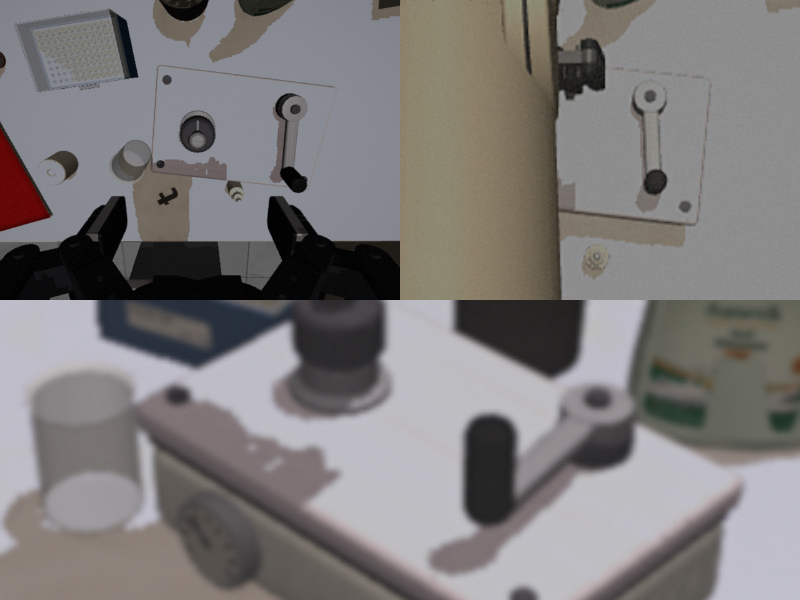

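The wrist view shows the valve at about (197,132) in its tile, with the jaws centred on either side of its axis. The estimate of (0.534, -0.058) matches the TCP, so I descend and grip.

Call:
jog_arm:
  translation:
    - [0,0,-30]
    - [0,0,-60]
    - [0,0,-90]
    - [0,0,-115]
    - [0,0,-140]
    - [0,0,-160]
    - [0,0,-175]
    - [0,0,-185]
    - [0,0,-185]
    - [0,0,-185]
  turn: [0,0,0,0,0,0,0,0,0,0]

```text
clock: 3.88
position: [0.5332, -0.0601, 0.0969]
ee_rot: [1.0, -0.004, 0.0, 0.0]
ft_force: [-0.2, -0.3, 1.4]
grip_width: 0.993
```

Call:
jog_arm:
  translation:
    - [0,0,0]
    - [0,0,0]
    - [0,0,0]
    - [0,0,0]
    - [0,0,0]
    - [0,0,0]
    - [0,0,0]
    - [0,0,0]
  turn: [0,0,0,0,0,0,0,0]
  grip: 36
  grip_force: 40

```text
clock: 4.55
position: [0.5339, -0.0582, 0.0982]
ee_rot: [1.0, -0.003, 0.001, -0.0]
ft_force: [-2.5, 6.6, 7.0]
grip_width: 0.496
```

Call:
jog_arm:
  translation:
    - [0,0,0.3]
    - [0,0,0.7]
    - [0,0,1]
    - [0,0,1.3]
    - [0,0,1.7]
    - [0,0,2]
    - [0,0,2.3]
    - [0,0,2.7]
    - [0,0,3]
    - [0,0,3.4]
    - [0,0,3.7]
    - [0,0,4]
  turn: [6,12,18,24,30,36,42,48,54,60,66,72]

```text
clock: 5.55
position: [0.5346, -0.0589, 0.1029]
ee_rot: [0.81, 0.587, 0.001, -0.0]
ft_force: [2.1, -2.6, -0.7]
grip_width: 0.489
```

```bash
python3 look.py - tip_top; python3 -c "
from workcell import manip;print(manip.get_obs()['torque'])"
```

```text
5.55 [ 0.5346 -0.0589  0.1029] [ 0.8095  0.5871  0.001  -0.0001] [ 2.0926 -2.6178 -0.7177] [ 0.6666  0.346  -0.7458  1.8123  0.2622  1.0833 -0.4893]
tip_top wrist [315.7, 397.9] 0.77 [ 0.5355 -0.0564  0.152 ]
tip_top scene [297.9, 181.6] 0.58 [ 0.5359 -0.0512  0.152 ]
tip_top tri [ 0.535  -0.0537  0.1539]
[-0.84253045 -0.79214157  0.06254428]
```

Call:
jog_arm:
  translation:
    - [0,0,0.3]
    - [0,0,0.7]
    - [0,0,1]
    - [0,0,1.3]
    - [0,0,1.7]
    - [0,0,2]
    - [0,0,2.3]
    - [0,0,2.7]
    - [0,0,3]
    - [0,0,3.4]
    - [0,0,3.6]
    - [0,0,3.8]
  turn: [6,12,18,24,30,36,42,48,54,60,65,69]

```text
clock: 6.85
position: [0.5355, -0.0585, 0.1068]
ee_rot: [0.337, 0.941, 0.001, 0.0]
ft_force: [6.2, -0.5, -2.1]
grip_width: 0.489
```

```bash
python3 -c "
from workcell import manip;o=manip.get_obs();print(o['torque'],o['ft_force'],o['joint_pos'])"
```

```text
[-0.04898443 -1.52479549 -0.96123624] [ 6.24347932 -0.53607171 -2.12857314] [ 0.83135435  0.41256225 -0.9591223   1.79910697  0.37016065  1.12250834
  0.63058896]
```

Call:
jog_arm:
  translation:
    - [0,0,0.2]
    - [0,0,0.3]
    - [0,0,0.3]
  turn: [3,5,5]

```text
clock: 7.1
position: [0.5352, -0.0581, 0.1068]
ee_rot: [0.296, 0.955, 0.002, -0.0]
ft_force: [0.7, 0.1, -2.0]
grip_width: 0.491
```

```bash
python3 -c "
from workcell import manip;o=manip.get_obs();print(o['torque'],o['ft_force'],o['joint_pos'],o['ee_rot'])"
```

```text
[ 0.00224771 -0.37396567 -0.65167917] [ 0.68269399  0.09464425 -2.02072904] [ 0.84354534  0.41960721 -0.97594682  1.79854324  0.37904747  1.1265262
  0.70992872] [ 2.96458709e-01  9.55043984e-01  1.76524418e-03 -3.26274974e-04]
```

Call:
jog_arm:
  translation:
    - [0,0,0]
    - [0,0,0]
    - [0,0,0]
    - [0,0,0]
    - [0,0,0]
    - [0,0,15]
    - [0,0,40]
    - [0,0,70]
    - [0,0,90]
    - [0,0,90]
  turn: [0,0,0,0,0,0,0,0,0,0]
  grip: 85

```text
clock: 7.93
position: [0.5371, -0.0578, 0.201]
ee_rot: [0.296, 0.955, 0.002, 0.002]
ft_force: [0.9, -0.1, -0.4]
grip_width: 0.995
```

Call:
jog_arm:
  translation:
    - [0,0,0]
    - [0,0,0]
    - [0,0,0]
    - [0,0,0]
    - [0,0,0]
    - [0,0,0]
    - [0,0,0]
    - [0,0,0]
  turn: [-7,-14,-21,-28,-35,-42,-49,-55]
  grip: 0

```text
clock: 8.6
position: [0.5369, -0.0577, 0.2005]
ee_rot: [0.706, 0.708, 0.0, 0.003]
ft_force: [0.0, 0.6, 0.3]
grip_width: -0.004
```

```bash
python3 look.py b nut_center tip_top
```

```text
8.6 [ 0.5369 -0.0577  0.2005] [0.7063 0.7079 0.0004 0.003 ] [0.0234 0.5638 0.2639] [ 0.7783  0.2678 -0.8737  1.6979  0.2181  1.2716 -0.1394]
nut_center wrist [313.1, 255.3] 0.73 [ 0.5364 -0.0617  0.116 ]
nut_center scene [300.1, 193.4] 0.8 [ 0.557  -0.0383  0.116 ]
nut_center tri [ 0.5362 -0.0553  0.1323]
tip_top wrist [311.2, 268.9] 0.92 [ 0.5353 -0.0557  0.152 ]
tip_top scene [299.9, 181.3] 0.75 [ 0.5385 -0.0531  0.152 ]
tip_top tri [ 0.5356 -0.0551  0.1539]
```

View pics/b.png

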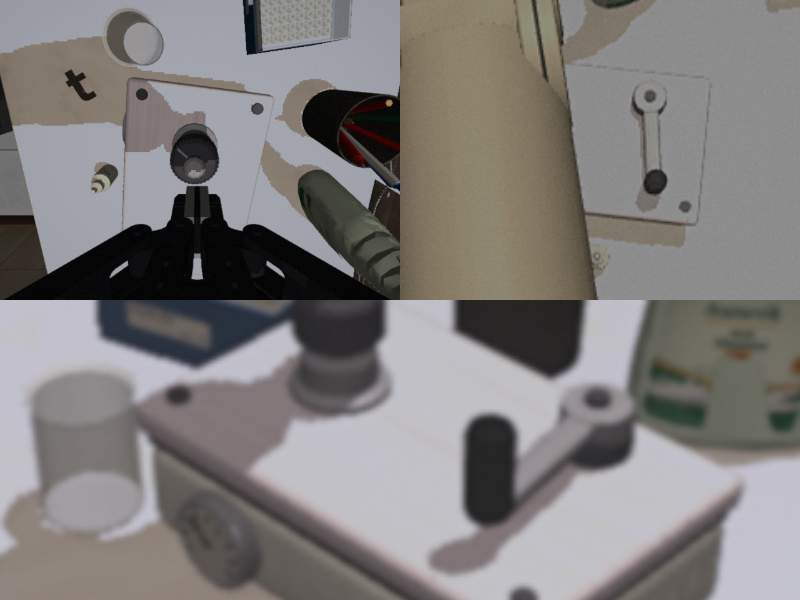

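The wrist view shows the closed fingertips right over the tip, at (195,160) in its tile. The nut estimate has risen about 7 mm. Now I press the tip.

Call:
jog_arm:
  translation:
    - [-1,0,-20]
    - [-1,0,-38]
    - [-1,0,-46]
    - [-1,0,-49]
    - [-1,0,-52]
    - [-1,0,-55]
    - [-1,0,-57]
    - [-1,0,-58]
    - [-1,0,-58]
    - [-1,0,-58]
  turn: [0,0,0,0,0,0,0,0,0,0]

```text
clock: 9.88
position: [0.5367, -0.0578, 0.1445]
ee_rot: [0.704, 0.711, 0.001, 0.004]
ft_force: [-6.7, -0.5, 14.0]
grip_width: -0.0
```

Call:
jog_arm:
  translation:
    - [0,0,-3]
    - [0,0,-3]
    - [0,0,-3]
    - [0,0,-3]
    - [0,0,-3]
    - [0,0,-3]
    - [0,0,-3]
    - [0,0,-3]
    - [0,0,-3]
    - [0,0,-3]
    - [0,0,-3]
    - [0,0,-3]
  turn: [0,0,0,0,0,0,0,0,0,0,0,0]

```text
clock: 10.88
position: [0.5371, -0.0578, 0.1443]
ee_rot: [0.704, 0.711, 0.0, 0.005]
ft_force: [-12.9, 0.3, 27.0]
grip_width: 0.002
```

Call:
jog_arm:
  translation:
    - [0,0,3]
    - [0,0,6]
    - [0,0,9]
    - [0,0,20]
    - [0,0,45]
    - [0,0,75]
    - [0,0,90]
    - [-25,-30,90]
    - [-50,-60,90]
    - [-60,-95,90]
    - [-60,-125,90]
    - [-60,-125,90]
  turn: [0,0,0,0,0,0,0,-7,-14,-21,-28,-35]

```text
clock: 11.88
position: [0.4754, -0.19, 0.2347]
ee_rot: [0.888, 0.46, -0.002, 0.006]
ft_force: [0.4, -0.5, -0.7]
grip_width: -0.003
```

Call:
jog_arm:
  translation:
    - [0,0,0]
    - [0,0,0]
    - [0,0,0]
    - [0,0,0]
    - [0,0,0]
    - [0,0,0]
    - [0,0,0]
    - [0,0,0]
    - [0,0,0]
    - [0,0,0]
  turn: [-7,-14,-21,-28,-35,-42,-49,-56,-61,-61]
  grip: 70

```text
clock: 12.72
position: [0.4756, -0.1899, 0.2353]
ee_rot: [0.998, -0.057, -0.004, 0.004]
ft_force: [-0.2, 0.1, 1.0]
grip_width: 0.821
```

```bash
python3 look.py c nut_center tip_top lever_grip lever_pivot
```

```text
12.7167 [ 0.4756 -0.1899  0.2353] [ 0.9984 -0.0566 -0.0041  0.0041] [-0.1662  0.0556  0.9798] [ 0.8959  0.1361 -0.66    1.7162  0.0958  1.3253 -1.4677]
nut_center wrist [96.8, 170.5] 0.81 [ 0.5331 -0.0529  0.116 ]
nut_center scene [301.2, 194.5] 0.74 [ 0.5554 -0.0418  0.116 ]
nut_center top [292.6, 221.5] 0.62 [ 0.5414 -0.0525  0.116 ]
nut_center tri [ 0.5367 -0.0565  0.1293]
tip_top wrist [74.3, 177.0] 0.65 [ 0.5342 -0.0592  0.152 ]
tip_top scene [298.2, 180.0] 0.91 [ 0.5401 -0.0485  0.152 ]
tip_top top [298.2, 221.2] 0.69 [ 0.5349 -0.0646  0.152 ]
tip_top tri [ 0.5327 -0.0615  0.1586]
lever_grip wrist [308.4, 240.6] 0.72 [ 0.4724 -0.1852  0.126 ]
lever_grip scene [345.7, 242.0] 0.95 [ 0.4801 -0.1801  0.126 ]
lever_grip tri [ 0.4739 -0.1849  0.1315]
lever_pivot wrist [283.1, 95.6] 0.57 [ 0.5647 -0.181   0.126 ]
lever_pivot scene [377.4, 217.1] 0.67 [ 0.5603 -0.1817  0.126 ]
lever_pivot tri [ 0.5645 -0.1802  0.1231]
```

View pics/c.png

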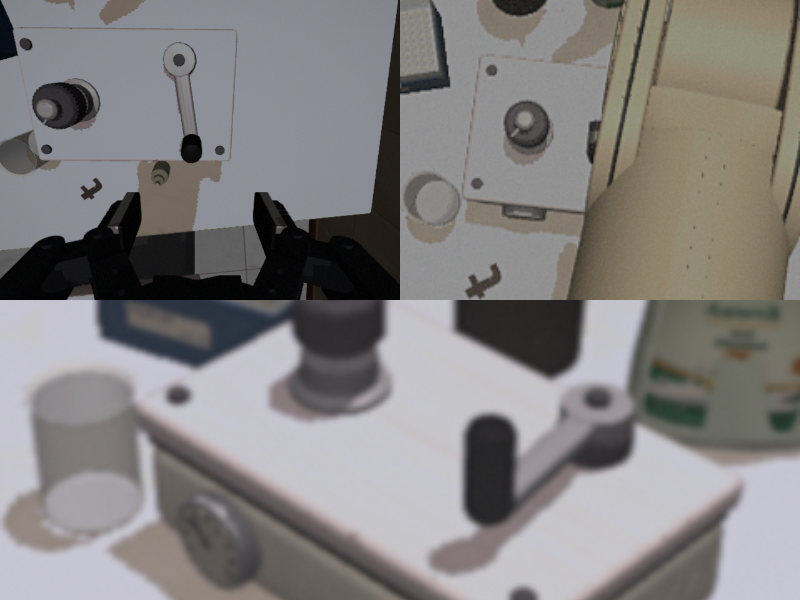

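The lid shows the tip up and the nut raised. The lever grip is at (0.474, -0.184) and the jaws are centred in y to within 6 mm. I descend onto the grip.

Call:
jog_arm:
  translation:
    - [-1,5,-20]
    - [-1,5,-45]
    - [-1,5,-70]
    - [-1,5,-90]
    - [-1,5,-105]
    - [-1,5,-115]
    - [-1,5,-123]
    - [-1,5,-123]
    - [-1,5,-123]
  turn: [2,4,6,7,7,7,7,7,7]

```text
clock: 14.22
position: [0.4746, -0.185, 0.1121]
ee_rot: [1.0, 0.006, -0.004, 0.004]
ft_force: [1.4, -0.2, 0.6]
grip_width: 0.819
```

Call:
jog_arm:
  translation:
    - [0,0,0]
    - [0,0,0]
    - [0,0,0]
    - [0,0,0]
    - [0,0,0]
    - [0,0,0]
    - [0,0,0]
    - [0,0,0]
  turn: [0,0,0,0,0,0,0,0]
  grip: 16
  grip_force: 25

```text
clock: 14.88
position: [0.4749, -0.1851, 0.1127]
ee_rot: [1.0, 0.006, -0.004, 0.005]
ft_force: [-1.6, 0.1, 5.7]
grip_width: 0.243
```

Call:
jog_arm:
  translation:
    - [0.7,-9.4,0]
    - [2.4,-18.7,0]
    - [5,-27.7,0]
    - [8.6,-36.4,0]
    - [13.1,-44.7,0]
    - [18.4,-52.5,0]
    - [24.5,-59.7,0]
    - [24.5,-59.7,0]
  turn: [6,12,18,24,30,36,42,42]

```text
clock: 15.55
position: [0.5004, -0.2454, 0.1127]
ee_rot: [0.93, 0.367, -0.001, 0.005]
ft_force: [1.1, 0.5, 4.1]
grip_width: 0.25
```

```bash
python3 look.py - lever_grip lever_pivot
```

```text
15.55 [ 0.5004 -0.2454  0.1127] [ 0.9303  0.3667 -0.0011  0.0054] [1.075  0.538  4.1127] [ 0.9781  0.3686 -0.7248  1.7588  0.2808  1.1123 -0.6578]
lever_grip wrist [315.0, 335.6] 0.91 [ 0.5007 -0.2444  0.126 ]
lever_grip scene [392.7, 246.3] 0.76 [ 0.5109 -0.2374  0.126 ]
lever_grip top [333.8, 239.0] 0.54 [ 0.5093 -0.1216  0.126 ]
lever_grip tri [ 0.5132 -0.1959  0.1354]
lever_pivot wrist [308.0, 77.0] 0.72 [ 0.5645 -0.1819  0.126 ]
lever_pivot scene [379.9, 218.4] 0.81 [ 0.5595 -0.1865  0.126 ]
lever_pivot top [371.1, 207.1] 0.66 [ 0.5623 -0.1841  0.126 ]
lever_pivot tri [ 0.5641 -0.1833  0.1224]
```

Call:
jog_arm:
  translation:
    - [6.9,-6.4,0]
    - [14.4,-12.1,0]
    - [22.5,-16.9,0]
    - [31,-20.9,0]
    - [37,-23,0]
    - [37,-23,0]
  turn: [6,12,18,24,28,28]

```text
clock: 16.5
position: [0.5368, -0.2682, 0.1127]
ee_rot: [0.815, 0.58, -0.0, 0.006]
ft_force: [0.3, -1.4, 4.7]
grip_width: 0.248
```

Call:
jog_arm:
  translation:
    - [3,-1,0]
    - [6,-2,0]
    - [6,-2,0]
  turn: [2,4,4]

```text
clock: 16.75
position: [0.5394, -0.2687, 0.1124]
ee_rot: [0.794, 0.607, -0.003, 0.003]
ft_force: [-19.0, 8.1, 16.1]
grip_width: 0.248
```

Reaction is 19 N at about 253°, the predicted open stop. Releasing and going up.

Call:
jog_arm:
  translation:
    - [0,0,0]
    - [0,0,0]
    - [0,0,0]
    - [0,0,0]
    - [0,0,0]
    - [0,0,20]
    - [0,0,50]
    - [0,0,85]
    - [0,0,120]
    - [-20,-30,140]
    - [-40,-60,140]
    - [-60,-90,140]
  turn: [0,0,0,0,0,0,0,0,0,0,0,0]
  grip: 70

```text
clock: 17.75
position: [0.4796, -0.3596, 0.2543]
ee_rot: [0.794, 0.608, -0.003, 0.004]
ft_force: [1.2, -1.7, -1.8]
grip_width: 0.817
```

Call:
jog_arm:
  translation:
    - [-20,-30,0]
    - [-40,-60,0]
    - [-60,-90,0]
    - [-80,-120,0]
    - [-100,-150,0]
    - [-120,-180,0]
    - [-120,-180,0]
    - [-120,-180,0]
  turn: [0,0,0,0,0,0,0,0]

```text
clock: 18.42
position: [0.3574, -0.5417, 0.2535]
ee_rot: [0.796, 0.606, -0.003, 0.004]
ft_force: [-0.0, 0.7, -0.6]
grip_width: 0.82
```

```bash
python3 look.py d nut_center tip_top lever_grip lever_pivot
python3 - <<'E'
from h import *
for c in("scene","top"):
    p=manip.camera(c)
    for l in("beaker","dropper_bottle"):
        r=manip.pinpoint(p,l)
        if r: print(c,l,at_z(p,r[0]["at"],0))
E
```

```text
18.4167 [ 0.3574 -0.5417  0.2535] [ 0.7956  0.6058 -0.0027  0.0039] [-0.0472  0.7077 -0.5689] [ 1.414   0.4561 -0.7047  1.3361  0.2983  1.4463  0.4568]
nut_center scene [298.8, 197.4] 0.63 [ 0.5461 -0.0442  0.116 ]
nut_center top [295.1, 223.5] 0.7 [ 0.5379 -0.0567  0.116 ]
nut_center tri [ 0.5347 -0.056   0.1262]
tip_top scene [296.3, 179.4] 0.87 [ 0.5397 -0.045   0.152 ]
tip_top top [296.8, 220.1] 0.88 [ 0.5368 -0.0623  0.152 ]
tip_top tri [ 0.5313 -0.0589  0.1613]
lever_grip scene [420.2, 240.6] 0.87 [ 0.5458 -0.2611  0.126 ]
lever_grip top [424.8, 220.3] 0.68 [ 0.539  -0.2723  0.126 ]
lever_grip tri [ 0.5356 -0.2685  0.1356]
lever_pivot scene [378.5, 216.5] 0.66 [ 0.5626 -0.1821  0.126 ]
lever_pivot top [370.1, 206.8] 0.71 [ 0.5629 -0.1825  0.126 ]
lever_pivot tri [ 0.5627 -0.1823  0.1261]
scene beaker [0.47294551 0.05635105 0.        ]
scene dropper_bottle [ 0.40400971 -0.13674804  0.        ]
top beaker [0.47830387 0.04721127 0.        ]
top dropper_bottle [ 0.40285351 -0.12778985  0.        ]
```

View pics/d.png

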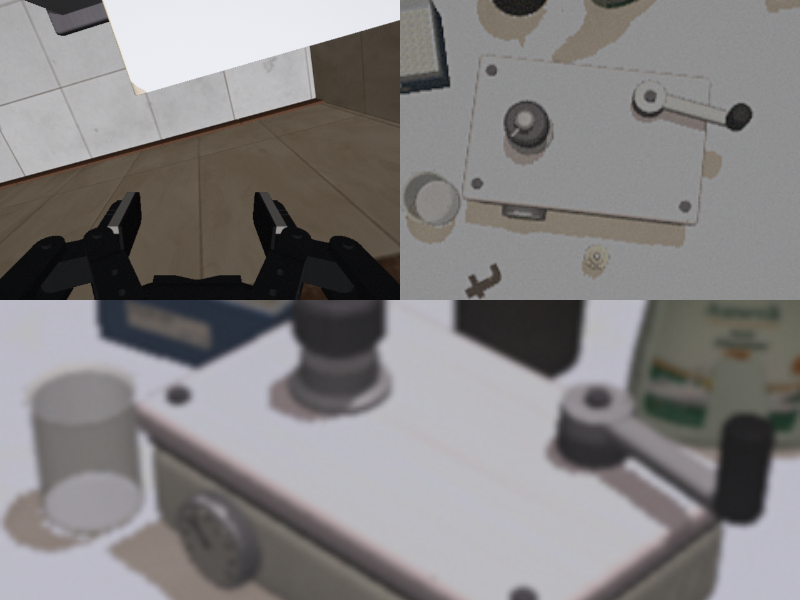

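Lever open, tip up, beaker and bottle unmoved within noise. One last check: how far the nut rose, before against now.

Run:
```python
from h import *
p=manip.camera("scene"); a=cv2.imread("pics/scene.png"); b=p["frame"][:,:,::-1]
cv2.imwrite("pics/cmp.png",np.hstack([cv2.resize(x[170:240,270:335],(400,430),interpolation=cv2.INTER_CUBIC) for x in(a,b)]))
w=np.linalg.inv(p["pose"])
for z in(.082,.102,.110,.130,.138,.152):
    c=w@[.535,-.058,z,1]; u=p["mtx"]@c[:3]; print(z,(u[:2]/u[2]-[270,170])*[400/65,430/70])
```

```text
0.082 [193.99686689 314.43682371]
0.102 [193.08944216 249.84097786]
0.11 [192.72003016 223.54405215]
0.13 [191.77989857 156.61993947]
0.138 [191.39705103 129.366593  ]
0.152 [190.71746931  80.98995663]
```

View pics/cmp.png

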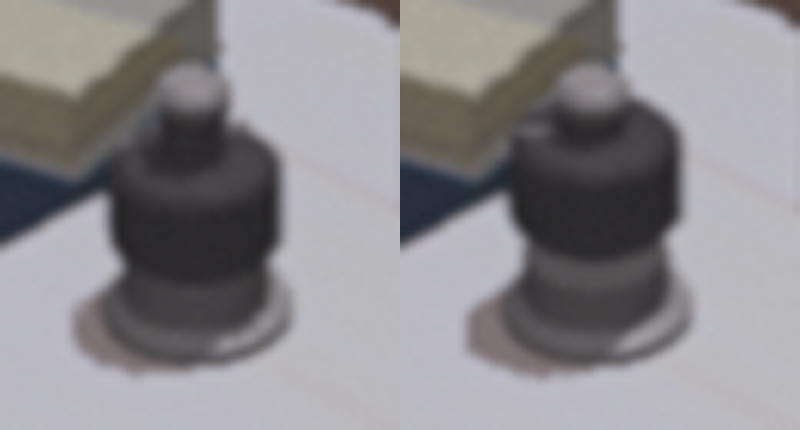

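The nut's lower edge rose from row ~283 to ~257. That is 26 px, the same as the predicted 8 mm, so it is fully unscrewed; the tip is back at its original row.

```bash
python3 -c "
from workcell import manip;print(manip.hand_in())"
```

```text
the job is handed in; nothing more can be done
None
```

I vented the chamber, unlocked its lid and handed the job in at about 18.6 s on the robot's clock. No verdict was reported.

- **Nut:** I turned it about 145° to its end stop, where the torque rose from 0.06 to between 0.65 and 0.96 N m, then let go. Before and after pictures show it about 8 mm higher, which is its full travel.
- **Valve tip:** I pressed it to a hard stop at 144.4 mm (152 mm less the 7.5 mm travel). It was held there for over a second with up to 27 N and then released. The last picture shows it back up.
- **Lever:** I swung it out until it pushed back with about 19 N at the predicted open angle, then released it. The top picture shows it still open.
- **Beaker and dropper bottle:** both still stand in place; their measured positions changed by no more than about 8 mm, within network noise. The gripper was well clear of both.

One check was loose: the networks' height estimates for the nut and tip were off by up to about 10 mm. I relied on the picture comparison and the contact forces instead.

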